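# Nest the wax pans away

### The job

Put the three wax pans away as one nest on the cork mat: the middle pan (blue grip) inside the large one (black grip), and the small pan (red grip) inside the middle one. Turn the handles well apart so that they clear each other and every pan sits level and fully home on the floor of the one below, and set the pans in gently rather than dropping them. Leave the large pan on its mat, and do not disturb the jars, the dropper bottle or the spatula.

Things in the scene. Friction and masses are not known exactly. Their poses are not given: they have to be found in the camera images.
- pan_large: Large round steel wax pan: open tapered cup, outer radius 34 mm at the bottom, 46 mm at the rim, 44 mm high, wall 3 mm, floor 4 mm thick, 130 g, with one handle ending in an upright black grip. Loose. Origin: centre of its underside; z up along its axis; x out along the handle. It starts on the cork mat.
- pan_middle: Middle round steel wax pan: open tapered cup, outer radius 27 mm at the bottom, 36 mm at the rim, 50 mm high, wall 3 mm, floor 4 mm thick, 100 g, with one handle ending in an upright blue grip. Loose. Origin: centre of its underside; z up along its axis; x out along the handle.
- pan_small: Small round steel wax pan: open tapered cup, outer radius 19 mm at the bottom, 27 mm at the rim, 56 mm high, wall 3 mm, floor 4 mm thick, 80 g, with one handle ending in an upright red grip. Loose. Origin: centre of its underside; z up along its axis; x out along the handle.
- pan_large_grip (a point): Middle of the large pan's black grip block (22 mm along the handle, 12 mm wide, 32 mm tall), 86 mm out from the pan's axis, 54 mm above its underside; the block spans 36.5 to 68.5 mm. Flat bar from rim to block: 10 mm wide, 5 mm thick, middle 39 mm up. Axes as the pan.
- pan_middle_grip (a point): Middle of the middle pan's blue grip block (22 mm along the handle, 12 mm wide, 32 mm tall), 76 mm out from the pan's axis, 60 mm above its underside; the block spans 42.5 to 74.5 mm. Flat bar from rim to block: 10 mm wide, 5 mm thick, middle 45 mm up. Axes as the pan. Nested, the bar passes 2.5 mm over the large pan's rim, but hits its grip block if the handles align.
- pan_small_grip (a point): Middle of the small pan's red grip block (22 mm along the handle, 12 mm wide, 32 mm tall), 67 mm out from the pan's axis, 66 mm above its underside; the block spans 48.5 to 80.5 mm. Flat bar from rim to block: 10 mm wide, 5 mm thick, middle 51 mm up. Axes as the pan. Nested, the bar passes 2.5 mm over the middle pan's rim, below the tops of both other grips.
- mat: Round cork mat, radius 62 mm, 5 mm thick, fixed to the bench. Origin: centre of its underside, on the bench top.
- jar_a: Small powder jar, white cap, orange label, radius 20 mm, 38 mm high, loose. Origin: centre of its underside.
- jar_b: Small powder jar, white cap, yellow label, radius 20 mm, 38 mm high, loose. Origin: centre of its underside.
- jar_c: Small powder jar, white cap, white label, radius 20 mm, 38 mm high, loose. Origin: centre of its underside.
- dropper: Clear dropper bottle with white cap, radius 16 mm, 90 mm high, loose. Origin: centre of its underside.
- spatula: Hand spatula lying on the bench, about 190 mm long, along its x axis, loose.
Not all that is in view belongs to the job. Leave any pink look-alike of the pan_middle alone.

How it is judged (in metres and radians):
At the end, for the whole second after the job is handed in: Each pan stands on the floor of the next larger (undersides under 8 mm apart in height, axes within 10 mm), all level within 0.1 rad and at rest, the large pan on the mat within 35 mm of its centre, and the middles of the three grip blocks more than 50 mm apart (z of pan_middle in the frame of pan_large between 0.001 and 0.008 m and horizontal distance between pan_middle and pan_large below 0.01 m and z of pan_small in the frame of pan_middle between 0.001 and 0.008 m and horizontal distance between pan_small and pan_middle below 0.01 m and horizontal distance between pan_large and mat below 0.035 m and z of pan_large in the frame of mat below 0.009 m and angle between each of pan_large, pan_middle, pan_small's own z axis and vertical below 0.1 rad and linear speed of each of pan_large, pan_middle, pan_small below 0.02 m/s and horizontal distance between pan_large_grip and pan_middle_grip above 0.05 m and horizontal distance between each of pan_large_grip, pan_middle_grip and pan_small_grip above 0.05 m); the robot touches nothing.
It fails at once if a jar, the dropper bottle or the spatula is moved more than 25 mm (distance of any of jar_a, jar_b, jar_c, dropper, spatula from where it was at the start of the episode above 0.025 m).
It fails at once if a pan is dropped (moves faster than 0.45 m/s, a fall of about 10 mm, with the fingers off it) ((linear speed of pan_large above 0.45 m/s and contact force between the fingers and pan_large below 0.05 N) or (linear speed of pan_middle above 0.45 m/s and contact force between the fingers and pan_middle below 0.05 N) or (linear speed of pan_small above 0.45 m/s and contact force between the fingers and pan_small below 0.05 N)).
It fails at once if a pan is rammed into another (more than 40 N between them) (contact force between pan_large and pan_middle above 40 N or contact force between any of pan_middle, pan_large and pan_small above 40 N).
It also fails if it takes over 64 s, if anything falls off the work surface, if the arm or the gripper's body presses on something with over 40 N, if the wrist force passes 120 N, or if a joint passes its speed limit or range.

### The arm

A 6-joint arm with a two-finger parallel gripper is mounted at the origin on the work surface. World frame = base frame: x ahead of the robot, y to its left, z up, the work surface at z = 0. Lengths are in mm, angles in rad, forces in N, time in s.
With the tool pointing down it reaches from about 300 to 775 mm from the base axis. Payload 14.6 kg.
Tool frame: the origin (TCP) lies midway between the tips of the shut fingers; the grasp point (between the pads) lies 19 mm behind it; z points along the fingers, y is the line along which they close (so a half turn about z gives the same grasp; the last joint's range is limited). The gripper opens to 85 mm and grips with 20 to 120 N. Pads are 22 mm wide; open, the fingers measure 114 mm over their backs; the gripper's body (76 mm by 85 mm) begins 54 mm behind the grasp point. The pads swing forward as they close: fully open they stand 13 mm farther back than shut.
Start: joints at [1.096, 0.3, 1.521, -0, 1.321, -0.067], TCP at [218.121, 504.889, 231.281] pointing down, gripper open.
Joint ranges: [-3.03, 3.03], [-0.79, 2.21], [0.23, 2.52], [-1.04, 4.18], [0, 3.07], [-2.55, 2.55]. Speed limits (rad/s): [2.22, 2.22, 2.57, 3.14, 3.14, 3.14].

### API

Orientations are given as a unit quaternion [w, x, y, z].
In Python, from plant import monitor, cams, arm gives the robot as it stands.
- The arm moves only by the tool jog_arm, never from a script. Its argument "rows" is a list that holds one entry, the list of rows, each a list of 4 numbers: the shift along the world's x, y, z in units of 0.2 m (1.0 is 0.2 m), then the turn about the world's z in units of 180 degrees (1.0 is 180 degrees). In form: [[[tx, ty, tz, turn], ...]]. A call has 1 to 12 rows; each row is the pose to reach, as a shift and turn from the pose commanded when the call began, turning the shorter way round; what a row does not reach only later rows make up. A row lasts 1/10 s, in which the tool goes at most 50 mm and 8.59 degrees, less where a joint would pass 70% of its speed; a pose out of reach is approached as far as the arm can. A call with a number of a shift or a turn outside -1 to 1 is refused whole. A call with a gripper value outside its range is refused whole. "claw" is the finger opening in mm, from 0 to 85.4, set as the call begins (left out, the last holds). The fingers move at their own pace and stop on an object; "grip_force" is the grip in N (left out, the last holds). Time passes only in rows, so rows that repeat a pose let the fingers close. It gives the time, the measured TCP pose, the force, the opening and the grip force at its end, in the units of the state.
- monitor.read_state(): the state, without advancing time (a new reading comes with each control period).
- cams.get_image(name): name is "scene" or "top" or "wrist"; returns the picture (384x512x3 uint8, blue, green, red); there is no depth.
- cams.calibration(name): a dict with "fx", "fy", "cx", "cy" (pixels), "R" (3x3) and "t" (3): a world point X has camera coordinates R X + t. Camera axes: x right, y down, z forward; pixel columns grow to the right and rows downward; lengths in mm; the calibration is good to about 2 mm. The wrist camera is an equidistant fisheye: a pixel r from the principal point sees the ray r / f radians off the axis. A picture is of the moment at which its call begins: read the wrist's pose just before it. calibration takes no time and is no camera call; for the wrist camera it gives the pose at the moment of the call.
- arm.job_done(): hands the job in; it is judged then, once.
The state is a dict: "clock": time; "joint_pos": joint angles; "dq": joint speeds; "joint_torque": joint torques, N m; "ee_pos": TCP position; "ee_rot": TCP orientation; "force": force on the tool from outside, world axes, zero at the start; "ft_torque": the same for the moment, N m; "opening": finger opening in mm; "gripper_force": force on a finger pad.
Only numpy, scipy, OpenCV 4.12 (cv2) and the standard library are available. Lean on these libraries where they do the work, as an engineer would, in place of code of your own. Each camera call takes 0.05 s, during which the arm holds its last target. There are 200 camera calls.

## Working session

There is one attempt and no reset: what is moved stays moved. The work goes in short steps, Python scripts to look and compute and a tool call to move; the robot and the scene stay as the last step left them, time stands still between calls to the robot, and variables do not carry over. Pictures are saved under pics/ and viewed, at most 10 in all, crops included, and the job is handed in when it is done.

Besides the shell and the picture viewer there is one more tool, called after "Call:" as name([rows], argument=value, ...), one row to a line, values as JSON. jog_arm: Moves the arm, as the interface text tells. Shifts and turns lie within -1 to 1; 1 stands for 0.2 m of shift or 180 degrees of turn. Its arguments: {"type":"object","properties":{"rows":{"type":"array","items":{"type":"array","items":{"type":"array","items":{"type":"number","minimum":-1,"maximum":1}}}},"claw":{"type":"number"},"grip_force":{"type":"number"}},"required":["rows"]}

```bash
mkdir -p pics
python3 - <<'E'
from plant import monitor,cams,arm
import cv2,numpy as np
s=monitor.read_state();print(s['clock'],s['ee_pos'],s['ee_rot'],s['opening'])
for n in('top','scene'):
    im=cams.get_image(n);cv2.imwrite(f'pics/{n}0.png',im)
    c=cams.calibration(n);print(n,c)
E
```

```text
0.0 [218.01051924 504.66695977 230.70834001] [-1.66186906e-04  2.02498122e-01  9.79282465e-01 -5.81100485e-04] 85.10570456206167
top {'fx': 357.183701669051, 'fy': 357.183701669051, 'cx': 253.60109430447565, 'cy': 190.00376839018222, 'R': array([[ 0.0023721 , -0.99999099, -0.00352088],
       [-0.99504027, -0.00201019, -0.09945262],
       [ 0.09944465,  0.00373933, -0.99503607]]), 't': array([ -30.07499895,  565.6160693 , 1105.9536593 ])}
scene {'fx': 434.8022623005517, 'fy': 434.8022623005517, 'cx': 251.76050077578512, 'cy': 191.26037436256266, 'R': array([[-0.13552097,  0.990483  ,  0.02403099],
       [ 0.51277175,  0.09087146, -0.85370224],
       [-0.84776129, -0.10337214, -0.52020669]]), 't': array([  85.65918067, -206.41230323, 1536.16134056])}
```

View pics/top0.png

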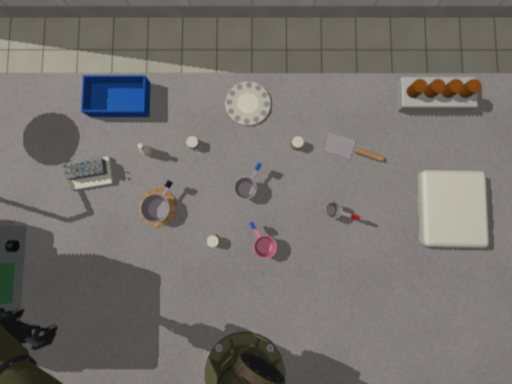

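View pics/scene0.png

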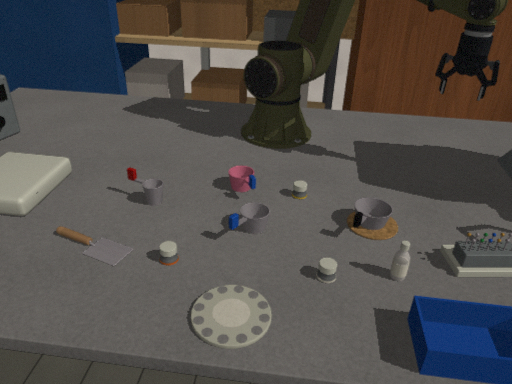

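The top view shows three pans that could be confused:
- Steel pan at (246,188) with blue grip (258,166).
- Pink pan at (265,246) with a blue grip (252,225).
- Steel pan at (333,210) with red grip (355,217).

The steel pan with the blue grip fits pan_middle, and the pink one is the look-alike. The large pan is at (155,207) with black grip (169,184). I'll confirm with an enlarged crop and measure.

```bash
cat > h.py <<'E'
import numpy as np,cv2
from plant import monitor,cams,arm
def ray(c,p):
    d=np.array([(p[0]-c['cx'])/c['fx'],(p[1]-c['cy'])/c['fy'],1.]);return -c['R'].T@c['t'],c['R'].T@d
def plane(c,p,z):
    o,d=ray(c,p);return o+d*(z-o[2])/d[2]
def tri(c1,p1,c2,p2):
    o1,d1=ray(c1,p1);o2,d2=ray(c2,p2)
    A=np.stack([d1,-d2],1);k=np.linalg.lstsq(A,o2-o1,rcond=None)[0]
    a,b=o1+k[0]*d1,o2+k[1]*d2;return (a+b)/2,np.linalg.norm(a-b)
def blobs(im,kind,box,amin=8):
    x0,y0,x1,y1=box;h=cv2.cvtColor(im[y0:y1,x0:x1],cv2.COLOR_BGR2HSV)
    H,S,V=cv2.split(h)
    m={'blue':(H>100)&(H<130)&(S>130)&(V>40),'red':((H<8)|(H>172))&(S>150)&(V>60),'black':(V<38)}[kind]
    n,l,st,ce=cv2.connectedComponentsWithStats(m.astype(np.uint8))
    return [(int(st[i,4]),(ce[i]+[x0,y0]).round(1).tolist(),(st[i,:4]+[x0,y0,0,0]).tolist()) for i in range(1,n) if st[i,4]>=amin]
E
python3 - <<'E'
from h import *
T=cv2.imread('pics/top0.png');S=cv2.imread('pics/scene0.png');ct,cs=cams.calibration('top'),cams.calibration('scene')
B={'middle':('blue',(225,150,280,205),(220,205,275,240),60),'small':('red',(315,195,370,230),(115,160,170,210),66),'large':('black',(130,175,185,235),(345,200,400,235),59)}
for n,(k,bt,bs,z) in B.items():
    a=blobs(T,k,bt);b=blobs(S,k,bs);print(n,a,b)
    a=max(a);b=max(b);print(' tri',tri(ct,a[1],cs,b[1]),'plane',plane(ct,a[1],z+8))
c1=cv2.resize(T[140:270,130:380],None,fx=3.2,fy=3.2,interpolation=cv2.INTER_CUBIC);cv2.imwrite('pics/crop1.png',c1)
E
```

```text
middle [(22, [257.9, 165.8], [256, 163, 5, 7])] [(132, [233.3, 220.9], [229, 213, 10, 17])]
 tri (array([638.13679061, -42.13106088,  59.69112029]), np.float64(0.0029247370952383525)) plane [636.73345502 -42.06101519  68.        ]
small [(30, [355.3, 216.7], [352, 214, 8, 6])] [(91, [131.5, 173.3], [127, 168, 10, 12])]
 tri (array([ 480.75517305, -338.18699032,   65.73501245]), np.float64(1.0109448435316282)) plane [ 480.68151424 -336.37733357   74.        ]
large [(17, [168.6, 183.8], [167, 182, 5, 5])] [(102, [357.3, 219.1], [353, 212, 10, 15])]
 tri (array([581.44769394, 234.21038953,  58.26285503]), np.float64(0.4932402143334892)) plane [580.43302689 232.33600732  67.        ]
```

View pics/crop1.png

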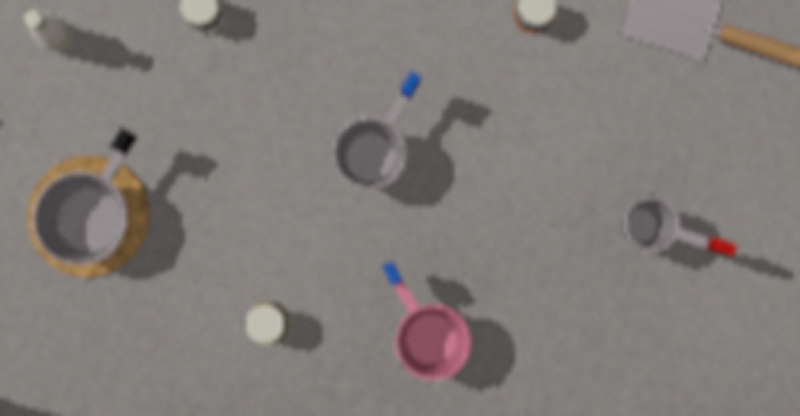

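The crop confirms it. The steel pan with the blue grip (top px 246,188) is pan_middle, and the pink body at (265,246) is the decoy. Triangulated grip heights of 60, 66 and 58 match the given ones. Rim centres from the crop are about (245.6,187.8), (333.4,210.3) and (155.9,207.8).

Run:
```python
from h import *
T=cv2.imread('pics/top0.png');ct,cs=cams.calibration('top'),cams.calibration('scene')
g={'middle':(638.1,-42.1),'small':(480.7,-338.2),'large':(581.4,234.2)}
P={'middle':((245.6,187.8),50),'small':((333.4,210.3),56),'large':((155.9,207.8),49)}
for n in P:
    c=plane(ct,P[n][0],P[n][1])[:2];d=np.array(g[n])-c
    print(n,c.round(1),np.hypot(*d).round(1),np.degrees(np.arctan2(d[1],d[0])).round(1))
h=cv2.cvtColor(T,cv2.COLOR_BGR2HSV)
m=((h[...,0]>8)&(h[...,0]<22)&(h[...,1]>110)).astype(np.uint8);m[:170]=0;m[235:]=0;m[:,:130]=0;m[:,185:]=0
e=cv2.minEnclosingCircle(cv2.findNonZero(m));print('mat',e,plane(ct,e[0],5))
h=cv2.cvtColor(cv2.imread('pics/top0.png'),cv2.COLOR_BGR2HSV)
for n,p,z in(('jarN',(192.5,143),38),('jarE',(298,143),38),('jarS',(212.5,241),38),('drop',(141,146),90),('pink',(265,246),50),('pinkgrip',(252,225),74)):print(n,plane(ct,p,z)[:2].round())
s=monitor.read_state();R=s['ee_rot'];print(s['ee_pos'],'tool y angle',np.degrees(2*np.arctan2(R[2],R[1]))-90)
```

```text
middle [570.3  -4. ] 77.7 -29.4
small [ 500.6 -274.6] 66.6 -107.4
large [507.5 274.2] 84.1 -28.4
mat ((157.52548217773438, 207.36752319335938), 18.626588821411133) [511.04467326 281.21705761   5.        ]
jarN [715. 166.]
jarE [ 716. -170.]
jarS [405.  98.]
drop [693. 314.]
pink [391. -64.]
pinkgrip [455. -24.]
[218.01570028 504.70029675 230.75666208] tool y angle 66.63470565036914
```

Everything matches the given sizes: the grip arms measure 77.7, 66.6 and 84.1 against 76, 67 and 86. My plan:
- **Large handle:** stays at -28°.
- **Middle handle:** goes to about +70°.
- **Small handle:** goes to about -150°.

First I'll move above the blue grip (637,-42), keeping tool y square to the handle.

Call:
jog_arm([
  [[0.7,-0.95,0,-0.033],[0.7,-0.95,0,-0.033],[0.7,-0.95,0,-0.033],[0.7,-0.95,0,-0.033],[0.7,-0.95,0,-0.033],[0.7,-0.95,0,-0.033]],
], claw=45, grip_force=70)

```text
clock: 0.7
ee_pos: [359.9, 312.1, 231.2]
ee_rot: [0.0, 0.255, 0.967, -0.0]
force: [-0.6, 1.1, 0.5]
opening: 44.6
gripper_force: 0.0
```

Call:
jog_arm([
  [[0.7,-0.95,0,0],[0.7,-0.95,0,0],[0.7,-0.95,0,0],[0.7,-0.95,0,0],[0.7,-0.95,0,0],[0.7,-0.95,0,0]],
])

```text
clock: 1.3
ee_pos: [499.7, 122.4, 230.7]
ee_rot: [-0.0, 0.255, 0.967, -0.0]
force: [-0.1, 1.7, -0.6]
opening: 45.2
gripper_force: 0.0
```

Call:
jog_arm([
  [[0.695,-0.83,-0.5,0],[0.695,-0.83,-0.5,0],[0.695,-0.83,-0.5,0],[0.695,-0.83,-0.5,0],[0.695,-0.83,-0.5,0],[0.695,-0.83,-0.5,0],[0.695,-0.83,-0.5,0]],
])

```text
clock: 2.0
ee_pos: [636.8, -40.2, 130.4]
ee_rot: [-0.001, 0.253, 0.967, 0.0]
force: [-0.9, 0.3, 0.1]
opening: 44.8
gripper_force: 0.0
```

Run:
```python
from h import *
s=monitor.read_state();R=s['ee_rot'];print(s['clock'],s['ee_pos'],'tooly',np.degrees(2*np.arctan2(R[2],R[1]))-90,s['force'],s['opening'])
c=cams.calibration('wrist');im=cams.get_image('wrist');cv2.imwrite('pics/w1.png',im);print(c)
cv2.imwrite('pics/w1b.png',im)
```

```text
2.0 [636.83090816 -40.18928135 130.42021442] tooly 60.69028088918816 [-0.86486213  0.29301583  0.05209531] 44.78057233202751
{'fx': 297.3186396354542, 'fy': 297.3186396354542, 'cx': 259.738249233928, 'cy': 190.882270435674, 'R': array([[ 4.89888659e-01,  8.71784988e-01,  1.88441751e-04],
       [ 8.26003914e-01, -4.64231662e-01,  3.19697510e-01],
       [ 2.78794971e-01, -1.56460531e-01, -9.47519639e-01]]), 't': array([-277.35476227, -553.59811446,  101.11855803])}
```

View pics/w1.png

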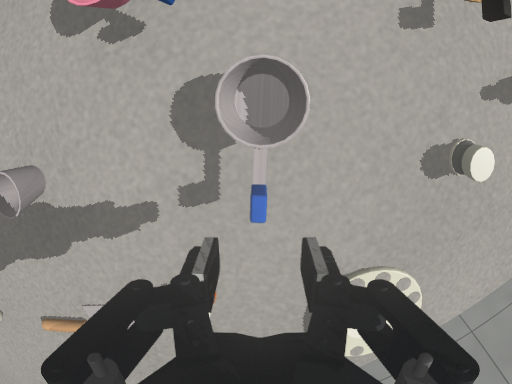

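The wrist picture shows the blue grip at (259,203), centred between the fingertips at columns 210 and 310, with the handle square to the closing line. I'll descend, close, and lift a little.

Call:
jog_arm([
  [[0,0,-0.2,0],[0,0,-0.4,0],[0,0,-0.44,0],[0,0,-0.44,0],[0,0,-0.44,0]],
])

```text
clock: 2.55
ee_pos: [638.1, -40.6, 45.9]
ee_rot: [0.002, 0.253, 0.968, 0.0]
force: [-0.1, 0.4, 1.1]
opening: 44.9
gripper_force: 0.0
```

Call:
jog_arm([
  [[0,0,0,0],[0,0,0,0],[0,0,0,0],[0,0,0,0],[0,0,0,0],[0,0,0,0],[0,0,0,0],[0,0,0,0]],
], claw=5)

```text
clock: 3.35
ee_pos: [637.7, -41.2, 44.5]
ee_rot: [0.001, 0.253, 0.967, 0.0]
force: [0.5, 0.2, 6.8]
opening: 11.1
gripper_force: 69.0
```

Call:
jog_arm([
  [[0,0,0.05,0],[0,0,0.15,0],[0,0,0.3,0],[0,0,0.45,0],[0,0,0.6,0],[0,0,0.6,0],[0,0,0.6,0]],
])

```text
clock: 4.05
ee_pos: [637.1, -41.2, 163.8]
ee_rot: [0.0, 0.253, 0.967, 0.0]
force: [0.1, 0.3, -2.5]
opening: 10.7
gripper_force: 68.3
```

Run:
```python
from h import *
s=monitor.read_state();print(s['clock'],s['ee_pos'],s['force'],s['ft_torque'],s['opening'])
a=cams.get_image('wrist');b=cams.get_image('scene')
cv2.imwrite('pics/w2.png',np.hstack([cv2.resize(a,(400,300)),cv2.resize(b[120:300,130:370],(400,300))]))
```

```text
4.05 [637.09513277 -41.15479263 163.82790283] [ 0.13564756  0.34500403 -2.49199011] [-0.09236219 -0.07650802  0.04523163] 10.702214483627902
```

View pics/w2.png

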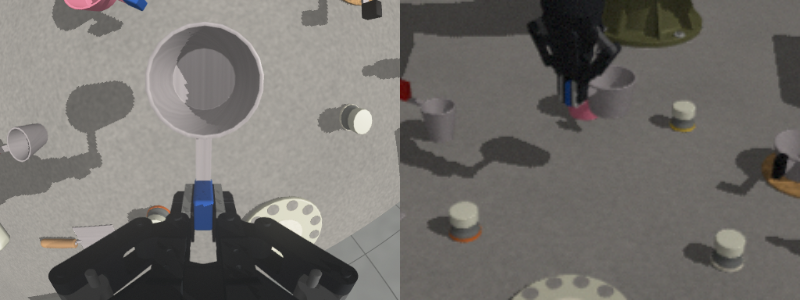

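Grasped and level: the force shows about 2.5 N more weight, and the opening is 11. Next I'll go beside the large pan, so the wrist camera sees both rims before nesting.

Call:
jog_arm([
  [[-0.1,0.13,0,0],[-0.25,0.32,0,0],[-0.4,0.51,0,0],[-0.55,0.7,0,0],[-0.64,0.82,0,0],[-0.64,0.82,0,0],[-0.64,0.82,0,0]],
])

```text
clock: 4.85
ee_pos: [508.8, 123.1, 162.7]
ee_rot: [-0.0, 0.252, 0.968, -0.0]
force: [-0.5, -0.7, -0.5]
opening: 11.0
gripper_force: 68.3
```

```bash
cat >> h.py <<'E'
def wray(c,p):
    v=np.array([p[0]-c['cx'],p[1]-c['cy']]);r=np.hypot(*v);th=r/c['fx'];d=np.r_[v/r*np.sin(th),np.cos(th)]
    return -c['R'].T@c['t'],c['R'].T@d
def wplane(c,p,z):
    o,d=wray(c,p);return o+d*(z-o[2])/d[2]
def fitc(c,pts,z):
    P=np.array([wplane(c,p,z)[:2] for p in pts]);A=np.c_[2*P,np.ones(len(P))]
    s=np.linalg.lstsq(A,(P**2).sum(1),rcond=None)[0];r=np.sqrt(s[2]+s[0]**2+s[1]**2)
    return s[:2],r,np.abs(np.hypot(*(P-s[:2]).T)-r).max()
E
python3 - <<'E'
from h import *
import json
s=monitor.read_state();print(s['clock'],s['ee_pos'],s['force'])
c=cams.calibration('wrist');im=cams.get_image('wrist');cv2.imwrite('pics/w3.png',im)
cv2.imwrite('pics/w3x.png',cv2.resize(im[0:280,130:512],None,fx=2,fy=2,interpolation=cv2.INTER_CUBIC))
json.dump({k:np.array(v).tolist() for k,v in c.items()},open('w3.json','w'))
E
```

```text
4.85 [508.79522223 123.13591783 162.68839485] [-0.47700054 -0.66118302 -0.52177971]
```

View pics/w3x.png

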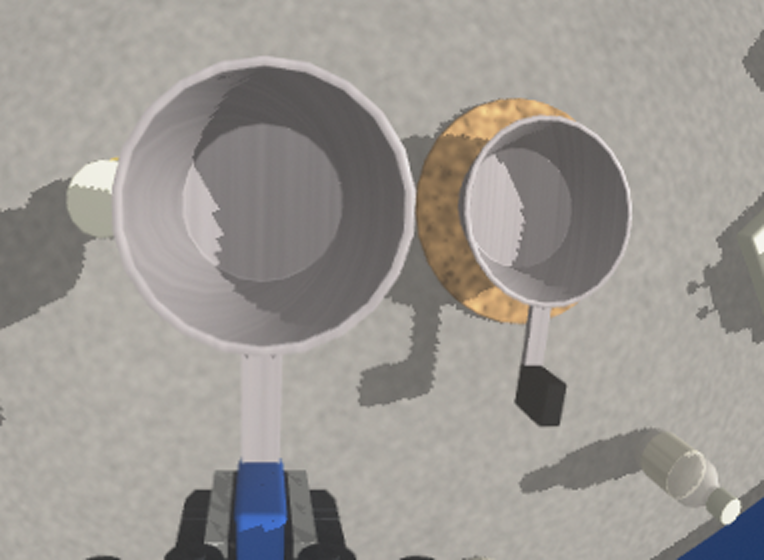

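The picture shows the held middle rim spanning x 115–414, y 57–354 in the 2x crop. The large rim spans x 463–632, y 115–305.

Run:
```python
from h import *
import json
c={k:np.array(v) for k,v in json.load(open('w3.json')).items()}
f=lambda L:[(x/2+130,y/2) for x,y in L]
tcp=np.array([508.8,123.1])
M=[(115,205),(414,205),(265,57),(264,354)]
for z in (166,168,170):print('mid',z,fitc(c,f(M),z))
F=[(182,202),(343,202),(263,123),(263,281)]
print('midfloor',fitc(c,f(F),162.7-44.5+4))
L=[(463,212),(632,211),(551,115),(548,305)];C=[(417,205),(517,97),(515,324)]
print('large',fitc(c,f(L),49));print('mat',fitc(c,f(C),5))
print('grip',wplane(c,f([(545,376)])[0],73.5))
m=fitc(c,f(M),168.2)[0];d=tcp-m;print('arm',np.hypot(*d),np.degrees(np.arctan2(d[1],d[0])))
```

```text
mid 166 (array([441.23431563, 162.83553547]), np.float64(35.34574789798211), np.float64(0.1606855226642594))
mid 168 (array([441.17016753, 162.8516726 ]), np.float64(34.83736396868153), np.float64(0.15837435533720878))
mid 170 (array([441.10601944, 162.86780973]), np.float64(34.328980039379616), np.float64(0.15606318801126662))
midfloor (array([441.11546835, 162.54927419]), np.float64(24.49144677956039), np.float64(0.04057348699395291))
large (array([506.00212763, 280.58672441]), np.float64(45.40029435301773), np.float64(0.5633507808845764))
mat (array([511.42887146, 284.98831549]), np.float64(62.01533171760718), np.float64(7.108980071279802e-11))
grip [564.76275516 237.59977457  73.5       ]
arm 78.45371704760704 -30.44493474128834
```

Call:
jog_arm([
  [[-0.03,0.1,0,0.04],[-0.07,0.23,0,0.08],[-0.1,0.34,0,0.12],[-0.14,0.46,0,0.16],[-0.17,0.57,0,0.2],[-0.2,0.67,0,0.24],[-0.2,0.67,0,0.278]],
])

```text
clock: 5.6
ee_pos: [469.2, 257.9, 162.7]
ee_rot: [-0.0, -0.183, 0.983, 0.0]
force: [0.4, 0.2, -1.2]
opening: 11.0
gripper_force: 68.5
```

Call:
jog_arm([
  [[-0.03,0.1,0,0.04],[-0.07,0.23,0,0.08],[-0.1,0.34,0,0.12],[-0.14,0.46,0,0.16],[-0.17,0.57,0,0.2],[-0.2,0.67,0,0.24],[-0.2,0.67,0,0.278],[-0.2,0.67,0,0.278],[-0.2,0.67,0,0.278]],
])

```text
clock: 6.5
ee_pos: [429.8, 390.2, 162.8]
ee_rot: [-0.0, -0.577, 0.817, -0.0]
force: [-0.5, -0.2, -1.1]
opening: 11.1
gripper_force: 68.4
```

Run:
```python
from h import *
import json
s=monitor.read_state();print(s['clock'],s['ee_pos'],s['force'],s['joint_pos'],s['ee_rot'])
c=cams.calibration('wrist');im=cams.get_image('wrist');cv2.imwrite('pics/w4.png',im)
cv2.imwrite('pics/w4x.png',cv2.resize(im[0:280,0:390],None,fx=2,fy=2,interpolation=cv2.INTER_CUBIC))
json.dump({k:np.array(v).tolist() for k,v in c.items()},open('w4.json','w'))
```

```text
6.5 [429.77176575 390.17055118 162.78408402] [-0.46984777 -0.24779766 -1.05874924] [ 6.74067531e-01  4.29714813e-01  1.50932937e+00 -6.19759727e-05
  1.20334217e+00 -2.12717606e+00] [-3.94466071e-04 -5.77150217e-01  8.16637905e-01 -5.22038453e-05]
```

View pics/w4x.png

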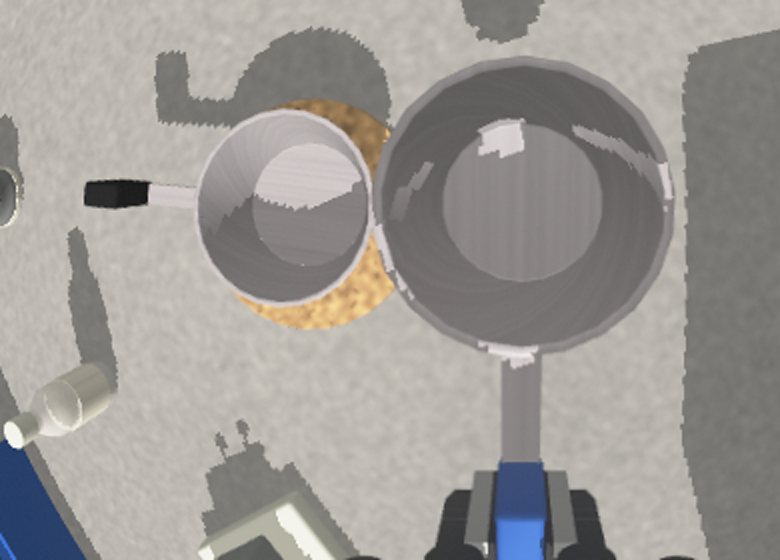

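Here the held middle rim spans x 376–674, y 57–354. The large rim spans x 197–372, y 109–304, with its black grip at (117,194).

Run:
```python
from h import *
import json
c={k:np.array(v) for k,v in json.load(open('w4.json')).items()}
f=lambda L:[(x/2,y/2) for x,y in L]
m,r,e=fitc(c,f([(376,205),(674,205),(525,57),(524,354)]),166);print('mid',m,r,e)
print('floor',fitc(c,f([(442,202),(602,202),(522,123),(522,281)]),120))
l,r,e=fitc(c,f([(197,208),(372,206),(290,109),(281,304)]),49);print('large',l,r,e)
print('lfloor',fitc(c,f([(252,206),(368,204),(311,143),(308,265)]),9))
g=wplane(c,f([(117,194)])[0],60)[:2];print('grip',g,np.hypot(*(g-l)),np.degrees(np.arctan2(*(g-l)[::-1])))
t=np.array([429.8,390.2]);d=t-m;print('arm',np.hypot(*d),np.degrees(np.arctan2(d[1],d[0])));print('shift',l-m)
```

```text
mid [402.45818634 317.42467286] 35.306434713400144 0.22387509608927303
floor (array([403.02838883, 317.32457687]), np.float64(24.71887379789875), np.float64(0.03813122363780508))
large [505.07996353 280.70955346] 44.27906634009493 0.4754572366869141
lfloor (array([505.67988686, 280.79237412]), np.float64(32.042220474443646), np.float64(0.2606409262016811))
grip [579.14801871 237.91750917] 85.54084318123309 -30.01672495591073
arm 77.74202862399353 69.40871550192816
shift [102.62177719 -36.7151194 ]
```

Call:
jog_arm([
  [[0.12,-0.043,0,0],[0.26,-0.093,0,0],[0.4,-0.143,0,0],[0.514,-0.184,0,0],[0.514,-0.184,0,0],[0.514,-0.184,-0.1,0],[0.514,-0.184,-0.2,0],[0.514,-0.184,-0.3,0],[0.514,-0.184,-0.4,0],[0.514,-0.184,-0.44,0],[0.514,-0.184,-0.44,0]],
])

```text
clock: 7.65
ee_pos: [531.4, 353.7, 74.4]
ee_rot: [-0.001, -0.579, 0.816, 0.0]
force: [0.5, 0.1, -0.2]
opening: 10.7
gripper_force: 68.4
```

Run:
```python
from h import *
s=monitor.read_state();print(s['clock'],s['ee_pos'],s['force'])
a=cams.get_image('wrist');b=cams.get_image('scene')
cv2.imwrite('pics/w5.png',np.hstack([cv2.resize(a,(400,300)),cv2.resize(b[150:300,300:500],(400,300),interpolation=cv2.INTER_CUBIC)]))
```

```text
7.65 [531.4434574  353.72678588  74.4121343 ] [ 0.50082541  0.05015027 -0.15934019]
```

View pics/w5.png

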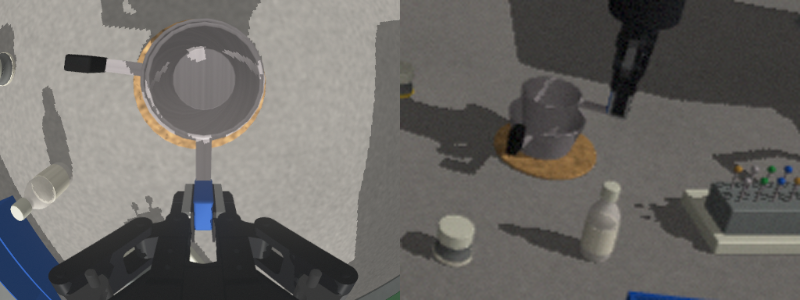

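The middle pan hangs inside the large rim, centred. I'll lower slowly while watching the force.

Call:
jog_arm([
  [[0,0,-0.015,0],[0,0,-0.03,0],[0,0,-0.045,0],[0,0,-0.06,0],[0,0,-0.07,0],[0,0,-0.08,0],[0,0,-0.085,0],[0,0,-0.085,0]],
])

```text
clock: 8.55
ee_pos: [531.9, 354.1, 58.2]
ee_rot: [-0.0, -0.579, 0.815, -0.0]
force: [-0.0, -0.1, -1.5]
opening: 11.0
gripper_force: 68.5
```

Call:
jog_arm([
  [[0,0,-0.005,0],[0,0,-0.01,0],[0,0,-0.01,0]],
])

```text
clock: 8.85
ee_pos: [531.9, 354.1, 56.1]
ee_rot: [-0.0, -0.579, 0.815, 0.0]
force: [0.1, -0.2, -1.4]
opening: 10.9
gripper_force: 68.5
```

Call:
jog_arm([
  [[0,0,-0.005,0],[0,0,-0.005,0],[0,0,-0.005,0]],
])

```text
clock: 9.15
ee_pos: [531.9, 354.1, 55.3]
ee_rot: [-0.0, -0.579, 0.815, -0.0]
force: [-0.1, 0.6, -1.0]
opening: 10.9
gripper_force: 68.5
```

Call:
jog_arm([
  [[0,0,-0.005,0],[0,0,-0.005,0],[0,0,-0.005,0]],
])

```text
clock: 9.45
ee_pos: [531.9, 354.0, 54.2]
ee_rot: [-0.0, -0.579, 0.815, -0.0]
force: [0.1, 0.5, -2.0]
opening: 10.8
gripper_force: 68.5
```

Call:
jog_arm([
  [[0,0,-0.005,0],[0,0,-0.005,0],[0,0,-0.005,0]],
])

```text
clock: 9.75
ee_pos: [532.1, 354.3, 53.7]
ee_rot: [0.0, -0.579, 0.815, -0.0]
force: [-0.6, 1.7, 4.1]
opening: 10.7
gripper_force: 69.3
```

Contact came at TCP z 53.7, right where the floor should be. I'll release and rise.

Call:
jog_arm([
  [[0,0,0,0],[0,0,0,0],[0,0,0,0],[0,0,0,0],[0,0,0,0],[0,0,0,0]],
], claw=40)

```text
clock: 10.35
ee_pos: [531.9, 354.1, 53.2]
ee_rot: [-0.0, -0.579, 0.815, 0.0]
force: [0.4, 0.1, 0.5]
opening: 40.1
gripper_force: 0.0
```

Call:
jog_arm([
  [[0,0,0.1,0],[0,0,0.3,0],[0,0,0.5,0],[0,0,0.65,0],[0,0,0.65,0],[0,0,0.65,0]],
])

```text
clock: 10.95
ee_pos: [531.9, 354.1, 183.5]
ee_rot: [0.0, -0.579, 0.815, -0.0]
force: [-0.2, -0.9, -0.8]
opening: 39.8
gripper_force: 0.0
```

Run:
```python
from h import *
import json
s=monitor.read_state();print(s['clock'],s['ee_pos'],s['force'],s['opening'])
c=cams.calibration('wrist');a=cams.get_image('wrist');cv2.imwrite('pics/w6.png',a)
json.dump({k:np.array(v).tolist() for k,v in c.items()},open('w6.json','w'))
cv2.imwrite('pics/w6x.png',cv2.resize(a[0:280,60:450],None,fx=2,fy=2,interpolation=cv2.INTER_CUBIC))
```

```text
10.95 [531.94043833 354.09141306 183.47129427] [-0.23152622 -0.93716133 -0.75371071] 39.765638291085104
```

View pics/w6x.png

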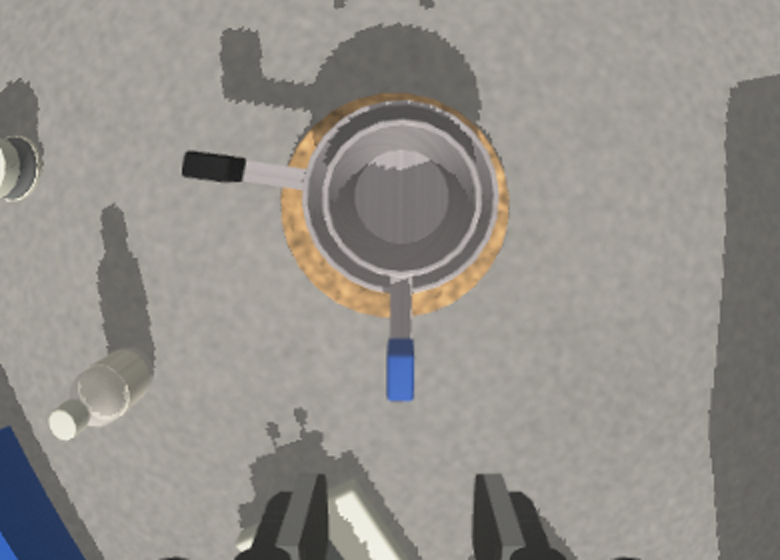

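Nested concentric: the middle rim spans x 323–482 inside the large rim at x 303–497, and the handles are about 100° apart. Now the small pan.

Call:
jog_arm([
  [[-0.06,-0.865,0,-0.247],[-0.06,-0.865,0,-0.247],[-0.06,-0.865,0,-0.247],[-0.06,-0.865,0,-0.247],[-0.06,-0.865,0,-0.247],[-0.06,-0.865,0,-0.247]],
])

```text
clock: 11.6
ee_pos: [519.6, 180.3, 182.1]
ee_rot: [-0.001, -0.225, 0.974, -0.0]
force: [0.4, 0.0, 0.3]
opening: 40.3
gripper_force: 0.0
```

Call:
jog_arm([
  [[-0.06,-0.865,0,-0.247],[-0.06,-0.865,0,-0.247],[-0.06,-0.865,0,-0.247],[-0.06,-0.865,0,-0.247],[-0.06,-0.865,0,-0.247],[-0.06,-0.865,0,-0.247]],
])

```text
clock: 12.2
ee_pos: [507.8, 7.9, 182.5]
ee_rot: [-0.001, 0.158, 0.987, -0.0]
force: [-0.0, -0.7, -0.8]
opening: 39.8
gripper_force: 0.0
```

Call:
jog_arm([
  [[-0.06,-0.865,0,-0.247],[-0.06,-0.865,0,-0.247],[-0.06,-0.865,0,-0.247],[-0.06,-0.865,0,-0.247],[-0.06,-0.865,0,-0.247],[-0.06,-0.865,0,-0.247]],
])

```text
clock: 12.8
ee_pos: [496.0, -164.6, 182.6]
ee_rot: [-0.001, 0.519, 0.855, -0.0]
force: [-0.6, -0.1, -0.9]
opening: 40.0
gripper_force: 0.0
```

Call:
jog_arm([
  [[-0.06,-0.865,-0.2,-0.247],[-0.06,-0.865,-0.2,-0.247],[-0.06,-0.865,-0.2,-0.247],[-0.06,-0.865,-0.2,-0.247],[-0.06,-0.865,-0.2,-0.247],[-0.06,-0.865,-0.2,-0.247],[-0.06,-0.865,-0.2,-0.247],[-0.06,-0.865,-0.2,-0.247]],
])

```text
clock: 13.6
ee_pos: [484.5, -336.9, 143.5]
ee_rot: [0.0, 0.802, 0.597, 0.0]
force: [0.9, -0.1, 0.5]
opening: 39.6
gripper_force: 0.0
```

Run:
```python
from h import *
import json
s=monitor.read_state();R=s['ee_rot'];print(s['clock'],s['ee_pos'],'tooly',np.degrees(2*np.arctan2(R[2],R[1]))-90)
c=cams.calibration('wrist');a=cams.get_image('wrist');cv2.imwrite('pics/w7.png',a)
json.dump({k:np.array(v).tolist() for k,v in c.items()},open('w7.json','w'))
for b in blobs(a,'red',(100,100,420,300)):print(b,wplane(c,b[1],80.5),wplane(c,b[1],66))
cv2.imwrite('pics/w7x.png',cv2.resize(a[0:280,60:450],None,fx=2,fy=2,interpolation=cv2.INTER_CUBIC))
```

```text
13.6 [ 484.45866868 -336.89212186  143.4573506 ] tooly -16.648421564161495
(502, [253.3, 202.6], [246, 185, 15, 36]) [ 481.09899389 -331.25540332   80.5       ] [ 479.1936816  -336.48025219   66.        ]
```

View pics/w7x.png

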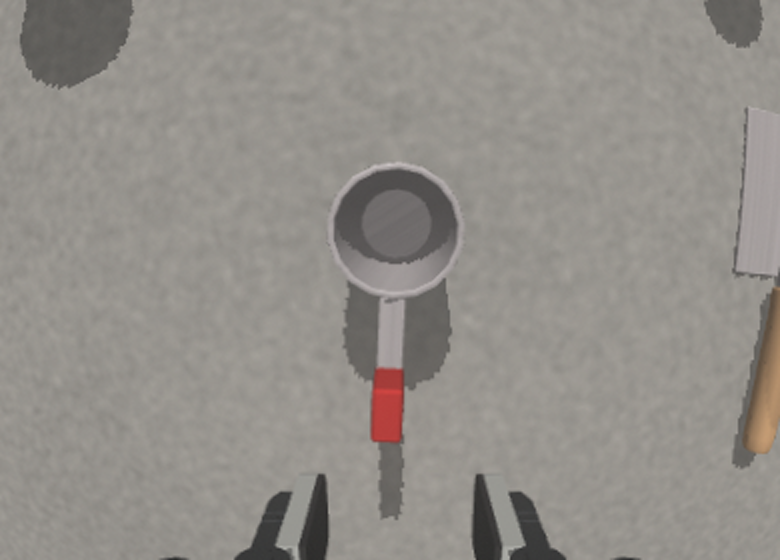

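The small pan's rim is centred near (395,230) in the crop, with the red grip's top face at (388,415). I'll compute the correction.

Run:
```python
from h import *
import json
L=lambda n:{k:np.array(v) for k,v in json.load(open(n)).items()}
f=lambda P:[(x/2+60,y/2) for x,y in P]
c=L('w7.json');g=wplane(c,f([(388,415)])[0],80.5)[:2]
m,r,e=fitc(c,f([(328,230),(462,229),(396,163),(394,298)]),56);d=g-m
print('small',m,r,e,'grip',g,np.hypot(*d),np.degrees(np.arctan2(d[1],d[0])),'floor',fitc(c,f([(361,224),(432,224),(396,189),(397,258)]),4))
c=L('w6.json')
print('mid',fitc(c,f([(323,198),(482,198),(402,119),(402,277)]),59),'large',fitc(c,f([(303,197),(497,197),(400,100),(400,294)]),49),'midfloor',fitc(c,f([(355,198),(448,198),(401,150),(401,243)]),13))
for n,p,z in (('bluegrip',(400,372),83.5),('blk',(213,167),73.5)):print(n,wplane(c,f([p])[0],z))
```

```text
small [ 501.75561311 -272.90434771] 26.06274959413508 0.28008666016443584 grip [ 480.44925911 -335.13611727] 65.77806520639764 -108.899717298168 floor (array([ 502.03734456, -273.24572009]), np.float64(16.551144350021563), np.float64(0.12505577638151522))
mid (array([505.21794287, 281.59044698]), np.float64(35.479954365267936), np.float64(0.17934111412876064)) large (array([506.20080806, 280.99882545]), np.float64(45.18232614652413), np.float64(0.38067562445747427)) midfloor (array([505.54823433, 281.48343665]), np.float64(24.317987076103705), np.float64(0.1975098333928358))
bluegrip [530.28118515 350.00978779  83.5       ]
blk [576.49596233 239.17537177  73.5       ]
```

Call:
jog_arm([
  [[-0.018,0.008,-0.1,-0.011],[-0.018,0.008,-0.3,-0.011],[-0.018,0.008,-0.45,-0.011],[-0.018,0.008,-0.475,-0.011],[-0.018,0.008,-0.475,-0.011],[-0.018,0.008,-0.475,-0.011]],
])

```text
clock: 14.25
ee_pos: [481.2, -336.7, 50.1]
ee_rot: [0.001, 0.814, 0.581, 0.0]
force: [-0.6, -0.8, 1.0]
opening: 40.5
gripper_force: 0.0
```

Call:
jog_arm([
  [[0,0,0,0],[0,0,0,0],[0,0,0,0],[0,0,0,0],[0,0,0,0],[0,0,0,0],[0,0,0,0],[0,0,0,0]],
], claw=5)

```text
clock: 15.05
ee_pos: [480.7, -336.7, 49.4]
ee_rot: [0.001, 0.814, 0.58, 0.0]
force: [-1.4, -1.3, 7.2]
opening: 11.1
gripper_force: 68.4
```

Call:
jog_arm([
  [[0,0,0.05,0],[0,0,0.15,0],[0,0,0.3,0],[0,0,0.45,0],[0,0,0.6,0],[0,0,0.65,0],[0,0,0.65,0],[0,0,0.65,0]],
])

```text
clock: 15.85
ee_pos: [479.9, -336.0, 177.0]
ee_rot: [-0.001, 0.814, 0.58, -0.0]
force: [0.7, 0.6, -1.3]
opening: 10.6
gripper_force: 68.3
```

Run:
```python
from h import *
import json
s=monitor.read_state();print(s['clock'],s['ee_pos'],s['force'],s['opening'])
c=cams.calibration('wrist');a=cams.get_image('wrist');cv2.imwrite('pics/w8.png',a)
json.dump({k:np.array(v).tolist() for k,v in c.items()},open('w8.json','w'))
# rim: bright ring vs background by edges
g=cv2.cvtColor(a,cv2.COLOR_BGR2GRAY);g=cv2.medianBlur(g,3)
print(cv2.HoughCircles(g,cv2.HOUGH_GRADIENT,1,10,param1=120,param2=30,minRadius=25,maxRadius=75))
for y in(95,100,105):print(y,g[y,190:330].tolist())
print(g[40:180,260].tolist())
```

```text
15.85 [ 479.91597884 -336.02740791  177.00281043] [ 0.70445169  0.55105096 -1.33894324] 10.606236713507734
[[[259.5 127.5  51.2]
  [249.5 123.5  61.8]
  [267.5 120.5  46.3]
  [262.5 138.5  42.2]
  [257.5 115.5  45.5]]]
95 [151, 151, 151, 152, 153, 154, 154, 154, 152, 151, 150, 150, 150, 151, 150, 150, 150, 150, 151, 152, 152, 153, 158, 169, 171, 171, 166, 161, 156, 137, 90, 80, 80, 80, 80, 80, 79, 79, 80, 79, 79, 79, 78, 78, 78, 78, 78, 77, 78, 78, 78, 78, 78, 78, 78, 78, 78, 78, 78, 85, 95, 101, 105, 108, 108, 109, 109, 109, 109, 109, 108, 108, 109, 110, 109, 109, 108, 106, 100, 89, 83, 81, 80, 80, 80, 80, 80, 80, 80, 80, 80, 81, 81, 81, 81, 81, 81, 82, 82, 82, 82, 82, 82, 82, 82, 83, 83, 83, 91, 120, 149, 158, 162, 164, 164, 161, 151, 148, 148, 147, 147, 147, 148, 152, 155, 155, 154, 154, 153, 153, 153, 152, 151, 149, 149, 149, 149, 148, 148, 149]
100 [153, 151, 149, 149, 150, 150, 150, 150, 150, 149, 149, 148, 149, 149, 149, 148, 148, 149, 151, 161, 170, 169, 167, 162, 158, 137, 84, 80, 80, 80, 79, 79, 79, 79, 79, 78, 78, 78, 78, 78, 78, 78, 78, 78, 78, 78, 78, 78, 78, 78, 78, 81,
[... 1048 characters left out ...]
 154, 150, 148, 147]
[151, 151, 151, 151, 151, 153, 154, 155, 154, 152, 148, 145, 143, 143, 143, 143, 145, 145, 145, 144, 142, 141, 141, 142, 144, 144, 143, 144, 145, 147, 167, 189, 189, 170, 155, 145, 111, 79, 79, 79, 79, 79, 79, 79, 79, 79, 78, 79, 79, 80, 80, 79, 79, 85, 106, 108, 109, 110, 111, 110, 110, 110, 110, 110, 109, 108, 108, 108, 109, 110, 110, 111, 111, 111, 110, 109, 107, 106, 106, 106, 107, 107, 107, 107, 107, 107, 107, 108, 108, 109, 109, 109, 109, 109, 109, 109, 109, 109, 109, 109, 110, 110, 111, 111, 111, 95, 94, 94, 94, 100, 130, 156, 156, 157, 157, 158, 158, 159, 160, 160, 160, 160, 160, 160, 160, 160, 160, 160, 159, 159, 159, 158, 158, 158, 158, 158, 159, 160, 173, 177]
```

Run:
```python
from h import *
import json
c={k:np.array(v) for k,v in json.load(open('w8.json')).items()}
t=np.array([479.9,-336.0])
P=[(211.8,95),(306.2,95),(208.8,100),(309.8,100),(206.8,105),(311.8,105),(260,69.8)]
m,r,e=fitc(c,P,182);d=t-m;print(m,r,e,'arm',np.hypot(*d),np.degrees(np.arctan2(d[1],d[0])))
# floor ellipse: bright 108 patch edges
F=[(249,95),(268.3,95),(242.3,100),(276.6,100),(238,105),(281,105),(260,93.3)]
print(fitc(c,F,177-49.4+4))
```

```text
[ 501.69178213 -271.81522937] 26.4081643619473 0.13018243930166307 arm 67.78323206161866 -108.75319238901169
(array([ 501.62353301, -271.93970608]), np.float64(15.853661499663106), np.float64(0.24028363006740427))
```

The held small pan is level and its arm is 67.8 mm at -108.75°. The target TCP is (446.8, 247.5) with the handle at -150°.

Call:
jog_arm([
  [[-0.006,0.1,0,-0.01],[-0.014,0.25,0,-0.02],[-0.025,0.44,0,-0.035],[-0.037,0.64,0,-0.05],[-0.048,0.84,0,-0.066],[-0.056,0.973,0,-0.076]],
])

```text
clock: 16.5
ee_pos: [468.2, -139.4, 176.9]
ee_rot: [-0.001, 0.878, 0.479, -0.001]
force: [0.2, -0.8, -1.5]
opening: 11.1
gripper_force: 68.3
```

Call:
jog_arm([
  [[-0.011,0.2,0,-0.016],[-0.023,0.4,0,-0.031],[-0.034,0.6,0,-0.047],[-0.046,0.8,0,-0.063],[-0.056,0.973,0,-0.076]],
])

```text
clock: 17.0
ee_pos: [457.0, 54.7, 177.1]
ee_rot: [-0.0, 0.929, 0.371, -0.001]
force: [0.8, 0.3, -0.2]
opening: 11.4
gripper_force: 68.3
```

Call:
jog_arm([
  [[-0.011,0.2,0,-0.016],[-0.023,0.4,0,-0.031],[-0.034,0.6,0,-0.047],[-0.046,0.8,0,-0.063],[-0.052,0.9,0,-0.07],[-0.056,0.973,0,-0.077],[-0.056,0.973,0,-0.077],[-0.056,0.973,0,-0.077]],
])

```text
clock: 17.8
ee_pos: [446.3, 247.1, 177.2]
ee_rot: [0.0, 0.966, 0.257, -0.001]
force: [0.4, -0.7, -1.8]
opening: 11.2
gripper_force: 68.3
```

```bash
cat > rim.py <<'E'
from h import *
import sys
s=monitor.read_state();R=s['ee_rot'];ty=np.degrees(2*np.arctan2(R[2],R[1]))-90;print(s['clock'],s['ee_pos'].round(1) if hasattr(s['ee_pos'],'round') else s['ee_pos'],'handle',ty-90)
th=np.radians(ty-90-1.0);print('pan centre est',np.array(s['ee_pos'][:2])-67.8*np.array([np.cos(th),np.sin(th)]),'target 505.5 281.4')
a=cams.get_image('wrist');cv2.imwrite(f'pics/{sys.argv[1]}.png',a)
E
python3 rim.py w9
```

```text
17.8 [446.3 247.1 177.2] handle -150.2033186823861
pan centre est [505.75722754 279.7511533 ] target 505.5 281.4
```

Call:
jog_arm([
  [[0.002,0.001,-0.08,0],[0.002,0.001,-0.18,0],[0.002,0.001,-0.28,0],[0.002,0.001,-0.38,0],[0.002,0.001,-0.45,0],[0.002,0.001,-0.5,0],[0.002,0.001,-0.515,0],[0.002,0.001,-0.515,0],[0.002,0.001,-0.515,0]],
])

```text
clock: 18.75
ee_pos: [447.5, 247.7, 75.9]
ee_rot: [-0.0, 0.967, 0.257, 0.0]
force: [0.3, -0.4, -0.4]
opening: 10.8
gripper_force: 68.3
```

Call:
jog_arm([
  [[0,0,-0.01,0],[0,0,-0.02,0],[0,0,-0.03,0],[0,0,-0.035,0],[0,0,-0.04,0],[0,0,-0.045,0],[0,0,-0.045,0]],
])

```text
clock: 19.45
ee_pos: [447.1, 247.7, 66.1]
ee_rot: [0.0, 0.967, 0.257, -0.0]
force: [0.2, 0.9, -0.6]
opening: 10.8
gripper_force: 68.3
```

Call:
jog_arm([
  [[0,0,-0.005,0],[0,0,-0.005,0],[0,0,-0.005,0]],
])

```text
clock: 19.75
ee_pos: [447.1, 247.7, 65.3]
ee_rot: [0.0, 0.967, 0.257, -0.0]
force: [0.2, 0.1, -1.3]
opening: 10.6
gripper_force: 68.3
```

Call:
jog_arm([
  [[0,0,-0.005,0],[0,0,-0.005,0],[0,0,-0.005,0]],
])

```text
clock: 20.05
ee_pos: [447.1, 247.7, 64.3]
ee_rot: [-0.0, 0.967, 0.257, -0.0]
force: [-1.0, -0.5, -0.7]
opening: 10.9
gripper_force: 68.3
```

Call:
jog_arm([
  [[0,0,-0.005,0],[0,0,-0.005,0],[0,0,-0.005,0]],
])

```text
clock: 20.35
ee_pos: [447.1, 247.7, 63.3]
ee_rot: [0.0, 0.967, 0.257, -0.0]
force: [-0.3, 0.3, -0.6]
opening: 11.0
gripper_force: 68.3
```

Call:
jog_arm([
  [[0,0,-0.005,0],[0,0,-0.005,0],[0,0,-0.005,0]],
])

```text
clock: 20.65
ee_pos: [447.1, 247.7, 62.6]
ee_rot: [-0.0, 0.967, 0.257, 0.0]
force: [-3.2, -1.7, 6.4]
opening: 10.9
gripper_force: 69.3
```

Contact came at 62.6, against 62.4 expected, so the pan is home. I'll release, rise, retreat and check.

Call:
jog_arm([
  [[0,0,0,0],[0,0,0,0],[0,0,0,0],[0,0,0,0],[0,0,0,0],[0,0,0,0]],
], claw=40)

```text
clock: 21.25
ee_pos: [447.1, 247.7, 62.2]
ee_rot: [-0.0, 0.967, 0.257, -0.0]
force: [0.8, 0.4, -0.3]
opening: 39.7
gripper_force: 0.0
```

Call:
jog_arm([
  [[0,0,0.1,0],[0,0,0.3,0],[0,0,0.5,0],[0,0,0.65,0],[0,0,0.65,0],[0,0,0.65,0]],
])

```text
clock: 21.85
ee_pos: [447.1, 247.7, 192.4]
ee_rot: [-0.0, 0.967, 0.257, 0.0]
force: [0.5, -0.2, -0.9]
opening: 39.6
gripper_force: 0.0
```

Run:
```python
from h import *
s=monitor.read_state();print(s['clock'],s['ee_pos'],s['opening'])
c=cams.calibration('wrist');a=cams.get_image('wrist');cv2.imwrite('pics/w10.png',a)
for k,z in(('red',79),('blue',69),('black',59)):
    for b in blobs(a,k,(90,0,450,230),60):print(k,b[0],b[1],wplane(c,b[1],z).round(1),wplane(c,b[1],z+16).round(1))
g=cv2.medianBlur(cv2.cvtColor(a,cv2.COLOR_BGR2GRAY),3)
# concentric rims: gradient profile across and along the nest centre
from numpy import array
def proj(X):
    v=c['R']@X+c['t'];th=np.arctan2(np.hypot(v[0],v[1]),v[2]);return array([c['cx'],c['cy']])+c['fx']*th*v[:2]/np.hypot(v[0],v[1])
for n,r,z in(('small',27,69),('mid',36,59),('large',46,49)):
    P=[]
    for t in np.radians(np.arange(0,360,6)):
        o=array([505.5,281.2,z]);q=np.arange(r-5,r+5.1,.25)
        v=array([g[tuple(np.round(proj(o+[k*np.cos(t),k*np.sin(t),0])).astype(int)[::-1])] for k in q],float)
        gr=np.abs(np.gradient(cv2.GaussianBlur(v[None],(5,1),0)[0]));
        if gr.max()>8:
            k=q[gr.argmax()];P.append(proj(o+[k*np.cos(t),k*np.sin(t),0]))
    x,rr,_=fitc(c,P,z);print(n,len(P),x.round(1),rr.round(1))
```

```text
21.85 [447.13224688 247.68831476 192.40811206] 39.63391038864799
red 349 [259.5, 187.8] [446.3 247.9  79. ] [450.8 250.5  95. ]
blue 379 [203.4, 48.3] [531.4 353.4  69. ] [530.6 349.5  85. ]
small 59 [504.1 281.2] 26.7
mid 48 [505.3 281.7] 34.9
large 43 [505.8 280.2] 43.1
```

Rims are concentric within about 1.5 mm, the radii fit their nested heights, and the grips are far apart. Handing in.

```bash
python3 -c "
from plant import arm
print(arm.job_done())"
```

```text
the job is handed in; nothing more can be done
None
```

The three pans are nested on the cork mat, each set down gently to floor contact with the handles about 100–140° apart, and the job was handed in at about 22 s; no verdict was returned.

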